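Set the slide scanner's feed selector to the red-marked hopper

TASK

The slide scanner's feed-selector knob is idling between its two feeds. Pull the sprung knob up out of its idle pocket, turn it towards the red marker button, and let it drop fully home in the detent hole there. Feel for the hole gently - the markers are only roughly placed; never force the knob round, press it down or haul on its stop - and leave the things around it undisturbed.

Things in the scene. Friction and masses are not known exactly. Their poses are not given: they have to be found in the camera images.
- unit: Slide scanner, a fixed white box 240 (x) x 320 (y) x 85 mm high with a grey deck, standing on the desk; origin at the centre of its underside, z up. Two slide hoppers (56 x 60 mm, the slides in them reach 48 mm above the deck) stand on its deck, centred at x +72, y +-90 mm. The vertical axis of the selector knob is at x -30, y 0 mm.
- dial: Black dial plate, 100 mm across, on the deck round the knob axis; origin on that axis at deck height (85 mm above the desk), axes as the unit's. It carries the index plate, hidden under the knob's skirt: a wide idle pocket in the middle (about 0.5 rad either side of 0, shifting with the holes), then flat land with one detent hole on each side for the knob's pin.
- plunger: Sprung shaft carrying the knob, does not turn; origin on the knob axis, 10 mm above the deck when home (pin in a hole or the pocket), 18 mm when the pin stands on the land. The pin clears the plate at 8 mm lift, the end stop comes at 14 mm. Spring: 7.5 N down when home, 11 N at the stop, damped. Over 25 N on pin or stop (forced round, pressed down, hauled) damages it.
- knob (a joint): Turn of the selector knob in rad, 0 = pointer along the unit's +x, positive counter-clockwise seen from above; starts within 0.12 of 0, limits +-1.6; the markers are at +1.1 and -1.1. It stays where it is left.
- knob_grip (a point): Middle of the knob's blue grip bar, on the knob axis. The bar is 50 mm long (along the pointer), 14 mm wide and 36 mm high; this point is 12 mm below its top and 22 mm above the round black skirt (64 mm across, 6 mm thick) at its foot; 38 mm above the deck when home. x axis along the pointer, z up.
- pointer_tip (a point): Tip of the white pointer on the knob's skirt, 46 mm from the knob axis.
- tab_red: Red round marker button, 15 mm across, 8 mm high, fixed on the deck 62 mm from the knob axis, left or right: marks the feed to set. Origin: centre of its underside. Its hole lies within 0.25 rad either side of its direction from the axis, unseen, different each time. The pin drops in only within about 0.04 rad of the hole's middle, else it rests on the land, over which it slides easily.
- tab_white: White marker button of the same shape on the other side: not to be used.
- slide_box: Yellow slide box 50 x 62 x 30 mm, loose on the deck's near corner; leave alone. Origin at the centre of its underside.
- film_can: Black film can with a grey cap, 32 mm across, 48 mm high, loose on the deck's other near corner; leave alone. Origin at the centre of its underside.
- mug: White mug 80 mm across, 90 mm high, on the desk beside the scanner; leave alone. Origin at the centre of its underside.
- tape_roll: Roll of paper tape 90 mm across, 24 mm high, lying on the desk on the scanner's other side; leave alone. Origin at the centre of its underside.

How it is judged (in metres and radians):
On the way, in this order (a step that is already met when the one before it is completed fails the run):
1. the knob is pulled up until its pin is clear of the idle pocket (raised over 8.5 mm) (z of plunger in the frame of dial above 0.0185 m), for 0.1 s.
2. the pointer is turned to the red button (pointer tip within 25 mm of its centre) (horizontal distance between pointer_tip and tab_red below 0.025 m), for 0.2 s.
At the end, for the whole second after the job is handed in: The knob has dropped home (shaft within 2 mm of its lowest) in the detent hole at the red button, its pointer tip within 25 mm of the button's centre, at rest and released; slide box, film can, mug and tape roll are within 15 mm of where they stood (horizontal distance between pointer_tip and tab_red below 0.025 m and z of plunger in the frame of dial below 0.012 m and velocity of joint knob between -0.05 and 0.05 rad/s and distance of each of slide_box, film_can, mug, tape_roll from where it was at the start of the episode below 0.015 m); the robot touches nothing.
It fails at once if the knob's pin or stop is forced with more than 25 N against the selector's plate (contact force between plunger and dial above 25 N).
It fails at once if the slide box or film can is knocked over or shoved (angle between any of slide_box, film_can's own z axis and vertical above 0.5 rad or distance of any of slide_box, film_can from where it was at the start of the episode above 0.03 m).
It fails at once if the mug or tape roll is knocked over or shoved (angle between mug's own z axis and vertical above 0.5 rad or distance of any of mug, tape_roll from where it was at the start of the episode above 0.03 m).
It also fails if it takes over 51 s, if anything falls off the work surface, if the arm or the gripper's body presses on something with over 40 N, if the wrist force passes 120 N, or if a joint passes its speed limit or range.

ROBOT

A 6-joint arm with a two-finger parallel gripper is mounted at the origin on the work surface. World frame = base frame: x ahead of the robot, y to its left, z up, the work surface at z = 0. Lengths are in m, angles in degrees, forces in N, time in s.
With the tool pointing down it reaches from about 0.4 to 0.825 m from the base axis. Payload 7 kg.
Tool frame: the origin (TCP) lies midway between the tips of the shut fingers; the grasp point (between the pads) lies 19 mm behind it; z points along the fingers, y is the direction in which the jaws open and shut (so a half turn about z gives the same grasp; the last joint's range is limited). The gripper opens to 88 mm and grips with 3 to 60 N. Pads are 19 mm wide; open, the fingers measure 130 mm over their backs; the gripper's body (78 mm by 193 mm) begins 47 mm behind the grasp point.
Start: joints at [-49.727, 20.546, 0.682, 0, -70.136, -16.507], TCP at [0.272, -0.618, 0.202] pointing down, gripper open.
Joint ranges: [-176.03, 176.03], [-82.01, 121.73], [-58.28, 71.71], [-173.87, 95.51], [-174.79, -0.11], [-173.66, 173.66]. Speed limits (degrees/s): [136.94, 136.94, 172.46, 180, 180, 180].

INTERFACE

Orientations are given as [roll, pitch, yaw] about the fixed x, y, z axes, in that order (R = Rz(yaw) Ry(pitch) Rx(roll)).
In Python, from plant import ctrl gives the robot as it stands. The module is installed in compiled form; this text tells all that it offers.
- The arm moves only by the tool arm_command, never from a script. Its argument "targets" is a list that holds one entry, the list of rows, each a list of 7 numbers: the turn, a rotation vector about the world's x, y, z in rad, then the shift along the world's x, y, z in cm, then the opening, from 0 (shut) to 1 (fully open). A call has 1 to 8 rows; each row is the pose to reach, as a shift and turn from the pose commanded when the call began; what a row does not reach only later rows make up. A row lasts 1/12 s, in which the tool goes at most 41.7 mm and 7.16 degrees, less where a joint would pass 70% of its speed; a pose out of reach is approached as far as the arm can. A call with a gripper value outside its range is refused whole. The fingers move at their own pace and stop on an object; the grip force is fixed at half the most. Time passes only in rows, so rows that repeat a pose let the fingers close. It gives the time, the measured TCP pose, the force and the opening at its end, in the units of the state.
- ctrl.get_obs(): the state, without advancing time (a new reading comes with each control period).
- ctrl.snapshot(name): name is "scene" or "top" or "wrist"; returns the picture (400x640x3 uint8, blue, green, red); there is no depth.
- ctrl.camera_model(name): a dict with "K" (3x3 intrinsics, pixels), "distortion" ([k1, k2, p1, p2, k3] as OpenCV has them; the pictures are not rectified), "xyz" and "rotation" of the camera in the world. Camera axes: x right, y up, looking along -z (the intrinsics and any distortion apply to the point x, -y, -z); pixel columns grow to the right and rows downward; lengths in m; the calibration is good to about 2 mm. A picture is of the moment at which its call begins: read the wrist's pose just before it. camera_model takes no time and is no camera call; for the wrist camera it gives the pose at the moment of the call.
- ctrl.close_job(): hands the job in, once; it reports no verdict.
The state is a dict: "clock": time; "joint_pos": joint angles; "qvel": joint speeds; "tau": joint torques, N m; "tool_pos": TCP position; "orientation": TCP orientation; "force": force on the tool from outside, world axes, zero at the start; "moment": the same for the moment, N m; "opening": finger opening in m.
Only numpy, scipy, OpenCV 4.12 (cv2) and the standard library are available. Lean on these libraries where they do the work, as an engineer would, in place of code of your own. Each camera call takes 0.05 s, during which the arm holds its last target. There are 200 camera calls.

## Working session

There is one attempt and no reset: what is moved stays moved. The work goes in short steps, Python scripts to look and compute and a tool call to move; the robot and the scene stay as the last step left them, time stands still between calls to the robot, and variables do not carry over. Pictures are saved under pics/ and viewed, about 8 in all and at most 12, crops included, and the job is handed in when it is done.

Besides the shell and the picture viewer there is one more tool, called after "Emit:" in YAML: its name, and indented under it one key for each argument. arm_command: Moves the arm, as the interface text tells. Its arguments: {"type":"object","properties":{"targets":{"type":"array","items":{"type":"array","items":{"type":"array","items":{"type":"number"}}}}},"required":["targets"]}

```bash
mkdir -p pics
cat > h.py <<'E'
import numpy as np, cv2
from plant import ctrl
def ray(cm,uv):
    K=np.array(cm["K"],float);d=np.array(cm["distortion"],float)
    p=cv2.undistortPoints(np.array(uv,float).reshape(-1,1,2),K,d).reshape(-1,2)
    R=np.array(cm["rotation"],float)
    v=np.c_[p[:,0],-p[:,1],-np.ones(len(p))]@R.T
    return np.array(cm["xyz"],float),v
def onplane(cm,uv,z):
    o,v=ray(cm,uv); return o+v*((z-o[2])/v[:,2:3])
def tri(o1,v1,o2,v2):
    A=np.c_[v1,-v2];s=np.linalg.lstsq(A,o2-o1,rcond=None)[0]
    a=o1+v1*s[0];b=o2+v2*s[1];return (a+b)/2,np.linalg.norm(a-b)
E
python3 - <<'E'
from h import *
for n in("scene","top"):
    im=ctrl.snapshot(n);cv2.imwrite(f"pics/{n}0.png",im)
    cm=ctrl.camera_model(n);print(n,np.round(cm["xyz"],3),np.round(cm["rotation"],3).tolist(),cm["K"])
o=ctrl.get_obs();print(o)
E
```

```text
scene [ 0.86  -0.423  0.927] [34.936, 0.337, 31.784] [[428.8397733    0.         318.75900188]
 [  0.         428.8397733  196.63177707]
 [  0.           0.           1.        ]]
top [0.454 0.071 0.894] [9.905, -0.444, -90.087] [[388.74359797   0.         324.72124455]
 [  0.         388.74359797 197.30006494]
 [  0.           0.           1.        ]]
{'clock': 0.1, 'joint_pos': array([-4.97268381e+01,  2.05863484e+01,  6.39304220e-01, -1.57619499e-02,
       -7.01353557e+01, -1.65060091e+01]), 'qvel': array([-0.03598253, -0.07108166,  0.13277443,  0.04045832, -0.0245622 ,
        0.02978718]), 'tau': array([-8.44107090e-04, -5.84161949e+01,  2.93752295e+01,  7.01558232e+00,
        1.01333534e-02, -5.06027800e-05]), 'tool_pos': array([ 0.27180514, -0.61735024,  0.20083584]), 'orientation': array([ 1.79916786e+02, -9.20553319e-03, -1.56238207e+02]), 'force': array([ 0.72496723,  0.75145084, -0.26776873]), 'moment': array([-0.03067045,  0.00794022,  0.00655305]), 'opening': 0.08755494937749844}
```

View pics/top0.png

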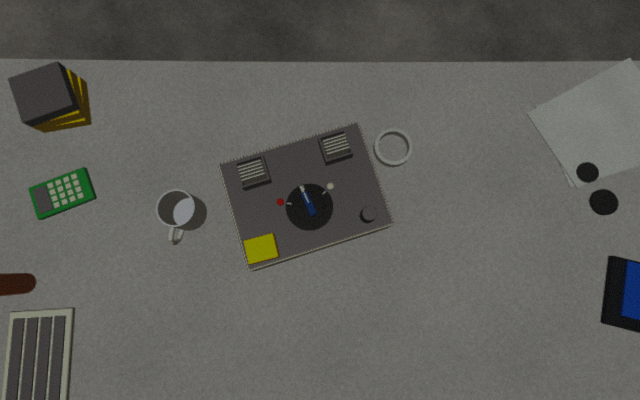

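View pics/scene0.png

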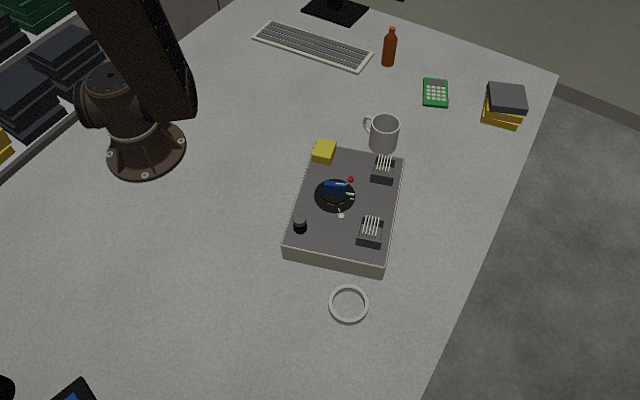

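The top view shows the scanner with its dial near (308,206), the red button at (280,202) on its left (positive side), the white one at (330,186) and the pointer tip near (302,188). The scene view shows the blue bar near (335,187), red at (351,180) and white at (341,215).

```bash
python3 - <<'E'
s=open('h.py').read().replace('R=np.array(cm["rotation"],float)','R=Rot.from_euler("xyz",cm["rotation"],degrees=True).as_matrix()').replace('from plant','from scipy.spatial.transform import Rotation as Rot\nfrom plant')
s+='''
def blobs(im,c,amin=8,roi=None):
    h=cv2.cvtColor(im,cv2.COLOR_BGR2HSV)
    m={"red":lambda:cv2.inRange(h,(0,150,60),(8,255,255))|cv2.inRange(h,(172,150,60),(180,255,255)),
       "blue":lambda:cv2.inRange(h,(100,110,30),(125,255,255)),
       "white":lambda:cv2.inRange(h,(0,0,140),(180,70,255))}[c]()
    if roi: k=np.zeros_like(m);k[roi[1]:roi[3],roi[0]:roi[2]]=255;m&=k
    n,l,st,ce=cv2.connectedComponentsWithStats(m)
    return [(st[i,4],ce[i],l==i) for i in range(1,n) if st[i,4]>=amin]
'''
open('h.py','w').write(s)
E
python3 - <<'E'
from h import *
I={n:cv2.imread(f"pics/{n}0.png") for n in("scene","top")};C={n:ctrl.camera_model(n) for n in I}
roi={"top":(265,165,345,232),"scene":(310,165,365,225)}
for c in("red","blue","white"):
    r={}
    for n in I:
        b=blobs(I[n],c,3,roi[n]);print(c,n,[(int(x[0]),np.round(x[1],1).tolist()) for x in b])
        for x in b: 
            print('   plane', [np.round(onplane(C[n],[x[1]],z)[0],4).tolist() for z in (.093,.14)])
            r.setdefault(n,[]).append(x[1])
    if len(r)==2:
        for p in r["top"]:
            for q in r["scene"]:
                o1,v1=ray(C["top"],[p]);o2,v2=ray(C["scene"],[q]);t=tri(o1,v1[0],o2,v2[0]);print('  tri',p.round(),q.round(),t[0].round(4),round(t[1],4))
E
```

```text
red scene [(25, [350.2, 178.7])]
   plane [[0.5865, 0.1553, 0.093], [0.6019, 0.1227, 0.14]]
red top [(37, [279.8, 201.4])]
   plane [[0.5856, 0.1578, 0.093], [0.5779, 0.1526, 0.14]]
  tri [280. 201.] [350. 179.] [0.5857 0.1578 0.0898] 0.0009
blue scene [(261, [333.9, 187.5])]
   plane [[0.5659, 0.1114, 0.093], [0.5825, 0.0813, 0.14]]
blue top [(158, [308.9, 204.5])]
   plane [[0.5789, 0.097, 0.093], [0.5716, 0.0955, 0.14]]
  tri [309. 205.] [334. 187.] [0.5748 0.096  0.1175] 0.0008
white scene [(7, [339.0, 183.0]), (13, [349.9, 193.2]), (3, [351.0, 198.0]), (24, [340.7, 215.1]), (3, [364.0, 223.0])]
   plane [[0.5697, 0.1295, 0.093], [0.5861, 0.0983, 0.14]]
   plane [[0.6071, 0.117, 0.093], [0.6214, 0.0866, 0.14]]
   plane [[0.6162, 0.1061, 0.093], [0.63, 0.0762, 0.14]]
   plane [[0.6195, 0.0517, 0.093], [0.633, 0.0249, 0.14]]
   plane [[0.6755, 0.0611, 0.093], [0.6859, 0.0338, 0.14]]
white top []
```

Emit:
arm_command:
  targets:
    - [[0,0,0,12,28,7,1],[0,0,0,12,28,7,1],[0,0,0,12,28,7,1],[0,0,0,12,28,7,1],[0,0,0,12,28,7,1],[0,0,0,12,28,7,1],[0,0,0,12,28,7,1],[0,0,0,12,28,7,1]]

```text
clock: 0.77
tool_pos: [0.393, -0.3348, 0.2729]
orientation: [-179.9, 0.1, -156.1]
force: [-0.0, -0.4, 0.5]
opening: 0.0877
```

Emit:
arm_command:
  targets:
    - [[0,0,0,13,31,0,1],[0,0,0,13,31,0,1],[0,0,0,13,31,0,1],[0,0,0,13,31,0,1],[0,0,0,13,31,0,1],[0,0,0,13,31,0,1],[0,0,0,13,31,0,1],[0,0,0,13,31,0,1]]

```text
clock: 1.43
tool_pos: [0.521, -0.0282, 0.2717]
orientation: [180.0, 0.0, -156.2]
force: [1.0, -0.4, 0.1]
opening: 0.0876
```

Emit:
arm_command:
  targets:
    - [[0,0,0,2,5,0,1],[0,0,0,5,11.5,0,1],[0,0,0,5,11.5,0,1],[0,0,0,5,11.5,0,1],[0,0,0,5,11.5,0,1],[0,0,0,5,11.5,0,0.6],[0,0,0,5,11.5,0,0.6],[0,0,0,5,11.5,0,0.6]]

```text
clock: 2.1
tool_pos: [0.5706, 0.0836, 0.2719]
orientation: [180.0, 0.0, -156.3]
force: [0.5, 0.6, 0.3]
opening: 0.0732
```

Run:
```python
from h import *
cm=ctrl.camera_model("wrist");o=ctrl.get_obs();im=ctrl.snapshot("wrist");cv2.imwrite("pics/w1.png",im)
print(o["tool_pos"],o["orientation"],o["joint_pos"],cm)
import pickle;pickle.dump(cm,open("pics/w1.pkl","wb"))
```

```text
[0.5705637  0.08360569 0.27194426] [ 1.79998661e+02  1.77177929e-02 -1.56301203e+02] [ 2.77633475e+01  9.11906557e+00 -5.61527700e+00 -8.28365415e-05
 -7.52478893e+01 -9.40645292e+01] {'K': array([[331.33040392,   0.        , 317.3104026 ],
       [  0.        , 331.33040392, 204.04786082],
       [  0.        ,   0.        ,   1.        ]]), 'distortion': array([-0.06665169,  0.        ,  0.        ,  0.        ,  0.        ]), 'xyz': array([0.50990431, 0.05879748, 0.45544976]), 'rotation': array([-1.43231395e+01, -2.75115151e-02,  1.13778758e+02])}
```

View pics/w1.png

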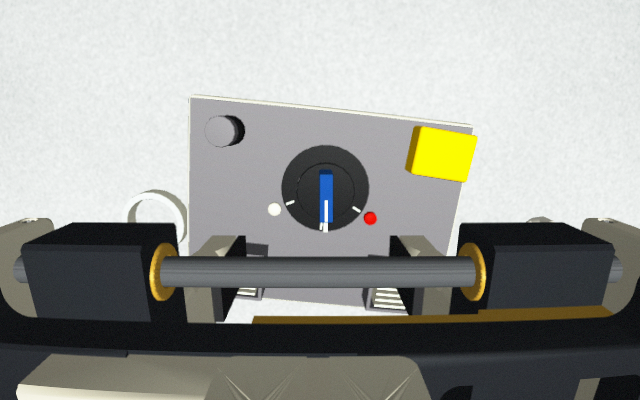

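The wrist view shows the blue bar at (326,172–222), dial centred near (325,190), red button (370,218), white (274,209) and the pointer near (325,205–230).

```bash
cat > m.py <<'E'
from h import *
import pickle
def meas(name,zt=.135):
    im=cv2.imread(f"pics/{name}.png");cm=pickle.load(open(f"pics/{name}.pkl","rb"))
    r=max(blobs(im,"red",20),key=lambda b:b[0])[1]
    R=onplane(cm,[r],.093)[0]
    b=max(blobs(im,"blue",50),key=lambda b:b[0]);m=b[2].astype(np.uint8)
    # per row left/right edges of blue (incl. gap) on top plane
    pts=[]
    ys=np.unique(np.nonzero(m)[0])
    for y in ys:
        x=np.nonzero(m[y])[0];pts.append((y,x[0],x[-1]))
    pts=np.array(pts)
    rect=cv2.minAreaRect(np.argwhere(m)[:,::-1].astype(np.float32))
    c=onplane(cm,cv2.boxPoints(rect),zt)
    return dict(cm=cm,im=im,red_px=r,red=R,rows=pts,rect=rect,corners=c)
E
python3 - <<'E'
from m import *
d=meas("w1");cm=d["cm"]
print("red",d["red_px"],d["red"].round(4));print(d["rows"][::6].tolist(),d["rect"],d["corners"].round(4).tolist())
w=[b for b in blobs(d["im"],"white",5,(255,160,390,240))];
for b in w: print("white",b[0],b[1].round(1),onplane(cm,[b[1]],.093)[0].round(4), (np.argwhere(b[2])[:,::-1].min(0),np.argwhere(b[2])[:,::-1].max(0)))
g=cv2.cvtColor(d["im"],cv2.COLOR_BGR2GRAY);mk=((g<75).astype(np.uint8))
k=np.zeros_like(mk);k[140:240,275:378]=1
cs,_=cv2.findContours(mk*k,cv2.RETR_EXTERNAL,cv2.CHAIN_APPROX_NONE);c=max(cs,key=cv2.contourArea)
P=onplane(cm,c.reshape(-1,2),.085);(x,y),rr=cv2.minEnclosingCircle(P[:,:2].astype(np.float32));print("dial",x,y,rr)
# two view bar and red heights (top + wrist)
ct=ctrl.camera_model("top");bt=blobs(cv2.imread("pics/top0.png"),"blue",50,(265,165,345,232))[0][1];rt=[279.8,201.4]
bw=d["rect"][0]
for p,q in((bt,bw),(rt,d["red_px"])):
    o1,v1=ray(ct,[p]);o2,v2=ray(cm,[q]);t=tri(o1,v1[0],o2,v2[0]);print("tri",t[0].round(4),round(t[1],4))
v=cv2.resize(d["im"][130:250,230:410],None,fx=4,fy=4,interpolation=cv2.INTER_NEAREST);cv2.imwrite("pics/w1c.png",v)
E
```

```text
red [369.73684211 217.90225564] [0.5853 0.1577 0.093 ]
[[169, 321, 330], [175, 319, 332], [181, 319, 333], [187, 319, 333], [193, 319, 333], [199, 319, 333], [205, 319, 332], [211, 319, 333], [217, 319, 332]] ((326.0, 195.5), (53.0, 14.0), 90.0) [[0.5519, 0.0792, 0.135], [0.5464, 0.0917, 0.135], [0.5955, 0.114, 0.135], [0.6012, 0.1011, 0.135]]
white 5467 [318.  206.4] [0.5968 0.0981 0.093 ] (array([255, 160]), array([389, 239]))
white 27 [289.5 202.3] [0.6053 0.0667 0.093 ] (array([286, 200]), array([294, 205]))
white 29 [356.  208.9] [0.582  0.1388 0.093 ] (array([352, 206]), array([360, 212]))
dial 0.5768011212348938 0.0974351167678833 0.049760375171899796
tri [0.5711 0.0952 0.1449] 0.0005
tri [0.5856 0.158  0.0919] 0.0002
```

View pics/w1c.png

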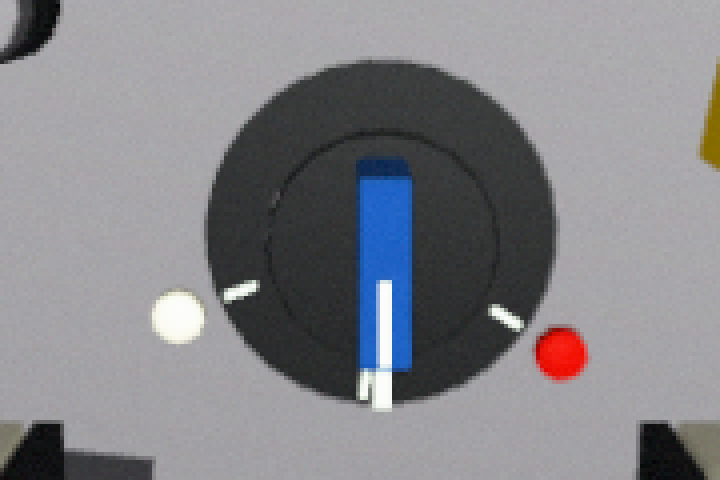

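The crop shows the bar's top face spanning pixels (319.5–332.8, 174.5–222.5), upright in the image and so already aligned with the tool's x axis. The red button and its dial tick lie to the right.

Run:
```python
from m import *
cm=pickle.load(open("pics/w1.pkl","rb"))
for z in(.135,.137): print(onplane(cm,[[326.1,198.5],[326.1,174.5],[326.1,222.5],[319.5,198.5],[332.8,198.5]],z).round(4).tolist())
print("tick0, red tick, white tick",onplane(cm,[[320.8,226.3],[356,208.9],[289.5,202.3],[274.2,209.2]],.086).round(4).tolist())
print(ctrl.get_obs()["tool_pos"])
```

```text
[[0.576, 0.0976, 0.135], [0.554, 0.0878, 0.135], [0.5988, 0.1079, 0.135], [0.5786, 0.0916, 0.135], [0.5733, 0.1037, 0.135]]
[[0.5756, 0.0974, 0.137], [0.5537, 0.0876, 0.137], [0.5982, 0.1075, 0.137], [0.5782, 0.0914, 0.137], [0.5729, 0.1034, 0.137]]
tick0, red tick, white tick [[0.6191, 0.1116, 0.086], [0.5834, 0.1403, 0.086], [0.6071, 0.0669, 0.086], [0.6219, 0.0538, 0.086]]
[0.57065124 0.08359357 0.27204947]
```

Emit:
arm_command:
  targets:
    - [[0,0,0.01,0.57,1.4,-2,0.6],[0,0,0.01,0.57,1.4,-5,0.6],[0,0,0.01,0.57,1.4,-8,0.6],[0,0,0.01,0.57,1.4,-10,0.6],[0,0,0.01,0.57,1.4,-11.5,0.6],[0,0,0.01,0.57,1.4,-11.5,0.6],[0,0,0.01,0.57,1.4,-11.5,0.6],[0,0,0.01,0.57,1.4,-11.5,0.6]]

```text
clock: 2.82
tool_pos: [0.5774, 0.0984, 0.1582]
orientation: [-180.0, 0.1, -155.7]
force: [-0.6, -0.2, -0.4]
opening: 0.0526
```

Run:
```python
from h import *
import pickle
cm=ctrl.camera_model("wrist");o=ctrl.get_obs();im=ctrl.snapshot("wrist");cv2.imwrite("pics/w2.png",im);pickle.dump(cm,open("pics/w2.pkl","wb"))
print(o["tool_pos"],o["orientation"],o["force"])
cv2.imwrite("pics/w2c.png",cv2.resize(im[140:340,170:470],None,fx=2,fy=2))
```

```text
[0.57738776 0.0984066  0.15815758] [-1.79980809e+02  1.09274246e-01 -1.55683244e+02] [-0.62956313 -0.2201186  -0.42223158]
```

View pics/w2c.png

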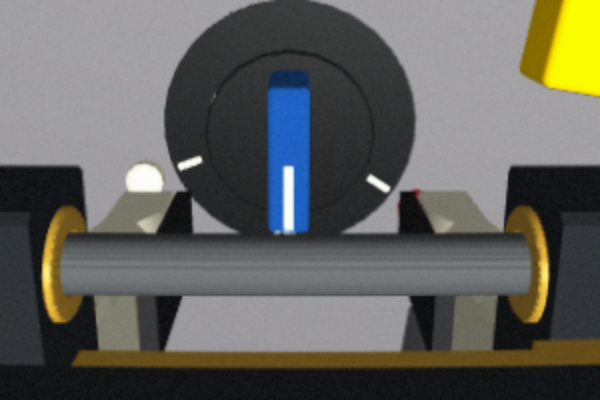

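The nearer view shows the bar between the fingers, top face at crop x 268–309 from y 88 down; I check the lateral centring from it.

Run:
```python
from m import *
d=meas("w2");print(d["rows"][::6].tolist())
R=Rot.from_euler("z",-155.7,degrees=True).as_matrix()[:2,:2]
t=np.array([.5774,.0984])
for r in d["rows"][::8]:
    P=onplane(d["cm"],[[r[1]-.5,r[0]],[r[2]+.5,r[0]]],.135)[:,:2]
    m=P.mean(0);print(P.round(4).tolist(),"tool frame mm",((m-t)@np.array([[np.cos(np.radians(24.3)),-np.sin(np.radians(24.3))],[np.sin(np.radians(24.3)),np.cos(np.radians(24.3))]])*1000).round(2),np.linalg.norm(P[1]-P[0]))
```

```text
Traceback (most recent call last):
  File "m.py", line 5, in meas
    r=max(blobs(im,"red",20),key=lambda b:b[0])[1]
      ~~~^^^^^^^^^^^^^^^^^^^^^^^^^^^^^^^^^^^^^^
ValueError: max() iterable argument is empty
```

```bash
sed -i 's/r=max(blobs(im,"red",20),key=lambda b:b\[0\])\[1\]/r=max(blobs(im,"red",1)+[(0,np.zeros(2),0)],key=lambda b:b[0])[1]/' m.py
python3 - <<'E'
from m import *
d=meas("w2")
a=np.radians(24.3);M=np.array([[np.cos(a),-np.sin(a)],[np.sin(a),np.cos(a)]])
for r in d["rows"][4::9]:
    P=onplane(d["cm"],[[r[1]-.5,r[0]],[r[2]+.5,r[0]]],.135)[:,:2]
    print(r.tolist(),"along/across mm",((P.mean(0)-[.5774,.0984])@M*1000).round(2),"w",np.linalg.norm(P[1]-P[0]).round(4))
E
```

```text
[179, 305, 324] along/across mm [-29.05   0.  ] w 0.0126
[188, 303, 325] along/across mm [-23.25  -0.32] w 0.0146
[197, 303, 324] along/across mm [-17.37  -0.64] w 0.0141
[206, 303, 324] along/across mm [-11.41  -0.65] w 0.0142
[215, 303, 324] along/across mm [-5.37 -0.66] w 0.0143
[224, 304, 324] along/across mm [ 0.76 -0.34] w 0.0137
[233, 303, 324] along/across mm [ 6.99 -0.67] w 0.0145
[242, 303, 324] along/across mm [13.3  -0.68] w 0.0146
[251, 304, 324] along/across mm [19.72 -0.35] w 0.014
```

Emit:
arm_command:
  targets:
    - [[0,0,0,-0.06,-0.08,-1.5,0.6],[0,0,0,-0.06,-0.08,-3,0.6],[0,0,0,-0.06,-0.08,-4.2,0.6],[0,0,0,-0.06,-0.08,-5,0.6],[0,0,0,-0.06,-0.08,-5,0.6],[0,0,0,-0.06,-0.08,-5,0.6]]

```text
clock: 3.37
tool_pos: [0.5764, 0.0979, 0.1074]
orientation: [-180.0, 0.0, -155.6]
force: [0.5, 0.2, 0.2]
opening: 0.0528
```

Emit:
arm_command:
  targets:
    - [[0,0,0,0,0,0,0.25],[0,0,0,0,0,0,0.25],[0,0,0,0,0,0,0.25],[0,0,0,0,0,0,0.1],[0,0,0,0,0,0,0.1],[0,0,0,0,0,0,0.1],[0,0,0,0,0,0,0.1],[0,0,0,0,0,0,0.1]]

```text
clock: 4.03
tool_pos: [0.5767, 0.0963, 0.107]
orientation: [-179.9, -0.0, -155.6]
force: [5.0, -6.9, -1.0]
opening: 0.013
```

Emit:
arm_command:
  targets:
    - [[0,0,0,0.05,-0.12,0,0.1],[0,0,0,0.05,-0.12,0,0.1],[0,0,0,0.05,-0.12,0,0.1]]

```text
clock: 4.28
tool_pos: [0.5769, 0.0962, 0.107]
orientation: [-180.0, 0.0, -155.7]
force: [1.5, -5.0, 1.5]
opening: 0.0131
```

Emit:
arm_command:
  targets:
    - [[0,0,0,0.02,-0.12,0,0.1],[0,0,0,0.02,-0.12,0,0.1],[0,0,0,0.02,-0.12,0,0.1],[0,0,0,0.02,-0.12,0,0.1]]

```text
clock: 4.62
tool_pos: [0.577, 0.0959, 0.107]
orientation: [180.0, 0.0, -155.6]
force: [0.4, -0.5, 3.8]
opening: 0.0133
```

Emit:
arm_command:
  targets:
    - [[0,0,0,0,0,0.15,0.1],[0,0,0,0,0,0.3,0.1],[0,0,0,0,0,0.45,0.1],[0,0,0,0,0,0.6,0.1],[0,0,0,0,0,0.75,0.1],[0,0,0,0,0,0.9,0.1],[0,0,0,0,0,0.9,0.1],[0,0,0,0,0,0.9,0.1]]

```text
clock: 5.28
tool_pos: [0.5765, 0.0958, 0.1142]
orientation: [180.0, -0.0, -155.7]
force: [5.6, 1.5, -10.7]
opening: 0.013
```

Emit:
arm_command:
  targets:
    - [[0,0,0,0,0,0.1,0.1],[0,0,0,0,0,0.2,0.1],[0,0,0,0,0,0.3,0.1],[0,0,0,0,0,0.37,0.1],[0,0,0,0,0,0.37,0.1],[0,0,0,0,0,0.37,0.1]]

```text
clock: 5.78
tool_pos: [0.5765, 0.0958, 0.1177]
orientation: [180.0, -0.0, -155.7]
force: [5.7, 0.6, -10.4]
opening: 0.0126
```

Run:
```python
from h import *
import pickle
cm=ctrl.camera_model("wrist");o=ctrl.get_obs();im=ctrl.snapshot("wrist");cv2.imwrite("pics/w3.png",im);pickle.dump(cm,open("pics/w3.pkl","wb"))
print(o["tool_pos"],o["force"])
# skirt vs bar: far end of blue in tool-fixed image; constant if no slip
for n in("w2","w3"):
    b=max(blobs(cv2.imread(f"pics/{n}.png"),"blue",50),key=lambda b:b[0]);q=np.argwhere(b[2]);print(n,q.min(0),q.max(0))
cv2.imwrite("pics/w3c.png",cv2.resize(im[140:340,170:470],None,fx=2,fy=2))
```

```text
[0.57651858 0.0957836  0.11771793] [  5.69323031   0.55463414 -10.44099437]
w2 [175 303] [256 325]
w3 [192 303] [256 331]
```

View pics/w3c.png

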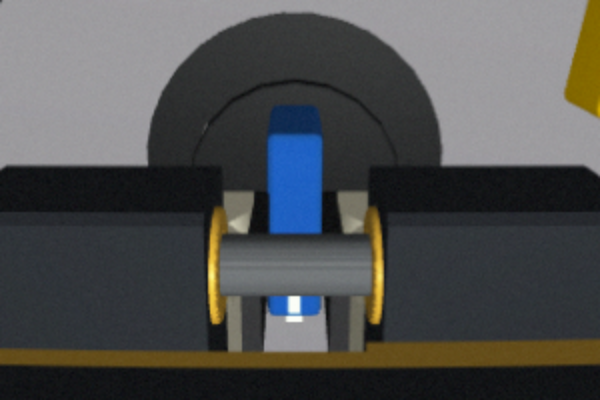

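The view shows the bar held and the skirt raised. The 10.4 N pull matches the spring at about 10.7 mm lift. Next I turn.

Emit:
arm_command:
  targets:
    - [[0,0,0,0.15,0,0,0.1],[0,0,0.04,0.15,0,0,0.1],[0,0,0.08,0.15,0,0,0.1],[0,0,0.12,0.15,0,0,0.1],[0,0,0.16,0.15,0,0,0.1],[0,0,0.2,0.15,0,0,0.1],[0,0,0.2,0.15,0,0,0.1]]

```text
clock: 6.42
tool_pos: [0.5767, 0.0957, 0.1174]
orientation: [179.9, -0.2, -144.1]
force: [0.3, 2.8, -11.6]
opening: 0.013
```

Emit:
arm_command:
  targets:
    - [[0,0,0.04,0,0.08,0,0.1],[0,0,0.09,0,0.08,0,0.1],[0,0,0.14,0,0.08,0,0.1],[0,0,0.19,0,0.08,0,0.1],[0,0,0.24,0,0.08,0,0.1],[0,0,0.28,0,0.08,0,0.1],[0,0,0.28,0,0.08,0,0.1]]

```text
clock: 7.0
tool_pos: [0.5767, 0.0959, 0.1178]
orientation: [179.9, -0.2, -128.2]
force: [1.5, -0.7, -10.6]
opening: 0.0132
```

Emit:
arm_command:
  targets:
    - [[0,0,0.05,0,0,0,0.1],[0,0,0.1,0,0,0,0.1],[0,0,0.15,0,0,0,0.1],[0,0,0.2,0,0,0,0.1],[0,0,0.25,0,0,0,0.1],[0,0,0.25,0,0,0,0.1],[0,0,0.25,0,0,0,0.1]]

```text
clock: 7.58
tool_pos: [0.5767, 0.0959, 0.1183]
orientation: [179.9, -0.1, -114.0]
force: [-1.6, 0.7, -10.9]
opening: 0.0127
```

Emit:
arm_command:
  targets:
    - [[0,0,0,0,0,-0.1,0.1],[0,0,0,0,0,-0.2,0.1],[0,0,0,0,0,-0.3,0.1],[0,0,0,0,0,-0.38,0.1],[0,0,0,0,0,-0.38,0.1],[0,0,0,0,0,-0.38,0.1]]

```text
clock: 8.08
tool_pos: [0.577, 0.0959, 0.1152]
orientation: [179.9, -0.1, -113.9]
force: [-5.9, 0.8, -9.5]
opening: 0.013
```

Emit:
arm_command:
  targets:
    - [[0,0,0,-0.1,0,-0.06,0.1],[0,0,0,-0.1,0,-0.12,0.1],[0,0,0,-0.1,0,-0.12,0.1],[0,0,0,-0.1,0,-0.12,0.1]]

```text
clock: 8.42
tool_pos: [0.577, 0.0959, 0.1148]
orientation: [-180.0, -0.0, -113.9]
force: [-6.0, -0.9, -5.2]
opening: 0.0128
```

Emit:
arm_command:
  targets:
    - [[0,0,0,-0.15,0,-0.04,0.1],[0,0,0.01,-0.15,0,-0.04,0.1],[0,0,0.02,-0.15,0,-0.04,0.1],[0,0,0.03,-0.15,0,-0.04,0.1],[0,0,0.04,-0.15,0,-0.04,0.1],[0,0,0.05,-0.15,0,-0.04,0.1],[0,0,0.05,-0.15,0,-0.04,0.1]]

```text
clock: 9.0
tool_pos: [0.5765, 0.0961, 0.1145]
orientation: [-179.9, 0.0, -110.9]
force: [0.2, -3.8, -2.2]
opening: 0.0133
```

Emit:
arm_command:
  targets:
    - [[0,0,0.01,0,-0.08,0,0.1],[0,0,0.02,0,-0.08,0,0.1],[0,0,0.03,0,-0.08,0,0.1],[0,0,0.04,0,-0.08,0,0.1],[0,0,0.05,0,-0.08,0,0.1],[0,0,0.05,0,-0.08,0,0.1]]

```text
clock: 9.5
tool_pos: [0.5763, 0.0959, 0.1141]
orientation: [-179.9, 0.0, -108.0]
force: [3.5, -0.8, -2.8]
opening: 0.0127
```

Emit:
arm_command:
  targets:
    - [[0,0,0.01,0.06,0,0,0.1],[0,0,0.02,0.06,0,0,0.1],[0,0,0.03,0.06,0,0,0.1],[0,0,0.04,0.06,0,0,0.1],[0,0,0.05,0.06,0,0,0.1],[0,0,0.05,0.06,0,0,0.1]]

```text
clock: 10.0
tool_pos: [0.5763, 0.0958, 0.1133]
orientation: [180.0, 0.0, -105.2]
force: [4.0, 1.9, -10.2]
opening: 0.0133
```

Emit:
arm_command:
  targets:
    - [[0,0,0,0.1,0,-0.07,0.1],[0,0,0,0.1,0,-0.14,0.1],[0,0,0,0.1,0,-0.21,0.1],[0,0,0,0.1,0,-0.21,0.1]]

```text
clock: 10.33
tool_pos: [0.5766, 0.0956, 0.1112]
orientation: [179.9, -0.0, -105.3]
force: [-0.6, 4.7, -9.2]
opening: 0.0129
```

Run:
```python
from h import *
o=ctrl.get_obs();print(o["tool_pos"],o["force"],o["moment"])
```

```text
[0.57656265 0.09561943 0.11122274] [-0.5661578   4.73252879 -9.15711845] [1.85951588 0.25112285 0.00313601]
```

The pin is well in the hole (lift about 4 mm, full spring pull, no torque). I keep lowering.

Emit:
arm_command:
  targets:
    - [[0,0,0,0,0.1,-0.08,0.1],[0,0,0,0,0.1,-0.16,0.1],[0,0,0,0,0.1,-0.24,0.1],[0,0,0,0,0.1,-0.32,0.1],[0,0,0,0,0.1,-0.36,0.1],[0,0,0,0,0.1,-0.36,0.1]]

```text
clock: 10.83
tool_pos: [0.5767, 0.096, 0.108]
orientation: [179.9, -0.1, -105.3]
force: [-1.5, -0.9, -9.3]
opening: 0.0127
```

Run:
```python
from h import *
o=ctrl.get_obs();print(o["tool_pos"],o["force"],o["moment"])
```

```text
[0.57669077 0.09596789 0.1079526 ] [-1.51987996 -0.89805658 -9.28781592] [-8.60329300e-02  1.07954506e+00 -2.89571068e-04]
```

Lift is now about 1 mm. I release the knob and rise straight up.

Emit:
arm_command:
  targets:
    - [[0,0,0,0,0,-0.05,0.1],[0,0,0,0,0,-0.05,0.3],[0,0,0,0,0,-0.05,0.5],[0,0,0,0,0,-0.05,0.5],[0,0,0,0,0,-0.05,0.5],[0,0,0,0,0,-0.05,0.5]]

```text
clock: 11.33
tool_pos: [0.5782, 0.0968, 0.1086]
orientation: [-179.9, 0.1, -105.2]
force: [0.3, -0.2, 0.3]
opening: 0.0401
```

Emit:
arm_command:
  targets:
    - [[0,0,0,0,0,1.5,0.5],[0,0,0,0,0,4,0.5],[0,0,0,0,0,8,0.5],[0,0,0,0,0,12,0.5],[0,0,0,0,0,16,0.5],[0,0,0,0,0,16,0.5],[0,0,0,0,0,16,0.5],[0,0,0,0,0,16,0.5]]

```text
clock: 12.0
tool_pos: [0.5773, 0.0965, 0.2681]
orientation: [-180.0, 0.1, -105.2]
force: [-0.8, 0.6, -0.8]
opening: 0.0436
```

Run:
```python
from h import *
import pickle
o=ctrl.get_obs();cm=ctrl.camera_model("wrist");im=ctrl.snapshot("wrist");cv2.imwrite("pics/w4.png",im);pickle.dump(cm,open("pics/w4.pkl","wb"))
print(o["tool_pos"],o["force"])
cv2.imwrite("pics/top4.png",ctrl.snapshot("top"));s=ctrl.snapshot("scene");cv2.imwrite("pics/scene4.png",s)
from m import meas
d=meas("w4");print(d["rect"],d["red"],np.argwhere(max(blobs(im,"blue",50),key=lambda b:b[0])[2])[:,0].min())
a=cv2.resize(im[130:260,220:420],None,fx=4,fy=4);cv2.imwrite("pics/w4c.png",a)
```

```text
[0.57726767 0.09654031 0.2680874 ] [-0.75150362  0.64419361 -0.82826556]
((318.0, 185.5), (53.0, 14.0), 90.0) [0.58595689 0.15753384 0.093     ] 159
```

View pics/w4c.png

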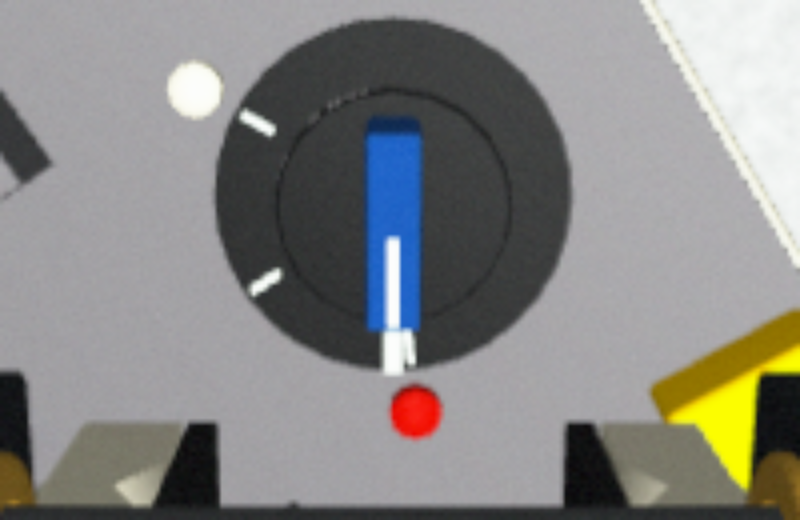

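The bar and pointer point almost at the red button, and the skirt sits inside the dial just as it did before the lift (gap 72 against 70 crop px). Last, a numeric check of the height, the pointer distance and the surroundings.

Run:
```python
from m import *
cm=pickle.load(open("pics/w4.pkl","rb"))
tip=onplane(cm,[[220+393/4,130+372/4]],.098)[0];red=onplane(cm,[[220+416/4,130+411/4]],.093)[0]
print("tip-red mm",np.linalg.norm((tip-red)[:2])*1000)
# bar height: far-top and near-top edges of bar, length vs z
for n,r in(("w1",[[326.1,174.5],[326.1,222.5]]),("w4",[[220+393/4,130+134/4],[220+393/4,130+329/4]])):
    c=pickle.load(open(f"pics/{n}.pkl","rb"))
    print(n,[(z,(np.linalg.norm(np.diff(onplane(c,r,z),axis=0))*1000).round(1)) for z in(.135,.143)])
cs=ctrl.camera_model("scene")
for k in("0","4"):
    bs=blobs(cv2.imread(f"pics/scene{k}.png"),"blue",50,(310,165,365,225));bt=blobs(cv2.imread(f"pics/top{k}.png"),"blue",30,(265,165,345,232))
    print(k,[(int(b[0]),b[1].round(1)) for b in bs+bt])
for n in("top","scene"):
    a,b=[cv2.imread(f"pics/{n}{k}.png",0) for k in"04"]
    d=(cv2.absdiff(cv2.GaussianBlur(a,(5,5),0),cv2.GaussianBlur(b,(5,5),0))>25).astype(np.uint8)
    _,_,st,_=cv2.connectedComponentsWithStats(d);print(n,[s.tolist() for s in st[1:] if s[4]>15])
v=np.hstack([cv2.imread(f"pics/scene{k}.png")[100:340,250:420] for k in"04"]);cv2.imwrite("pics/cmp.png",cv2.resize(v,None,fx=2,fy=2))
```

```text
tip-red mm 14.823943739128135
w1 [(0.135, np.float64(49.1)), (0.143, np.float64(47.8))]
w4 [(0.135, np.float64(48.5)), (0.143, np.float64(47.3))]
0 [(261, array([333.9, 187.5])), (158, array([308.9, 204.5]))]
4 [(229, array([333.8, 188.1]))]
top [[0, 0, 161, 85, 8405], [0, 0, 640, 400, 224534], [115, 18, 8, 5, 21], [28, 83, 51, 42, 263], [68, 111, 10, 4, 18], [1, 145, 14, 11, 116], [316, 187, 6, 11, 44], [59, 216, 15, 11, 123], [308, 218, 8, 10, 52], [261, 232, 13, 8, 62]]
scene [[75, 0, 24, 42, 430], [316, 0, 47, 10, 277], [352, 0, 11, 2, 22], [289, 0, 104, 148, 7584], [151, 3, 48, 120, 2889], [104, 54, 6, 8, 27], [129, 62, 10, 23, 61], [80, 84, 3, 13, 29], [73, 95, 17, 33, 246], [87, 127, 46, 17, 368], [335, 179, 9, 7, 40], [345, 191, 10, 5, 35]]
```

View pics/cmp.png

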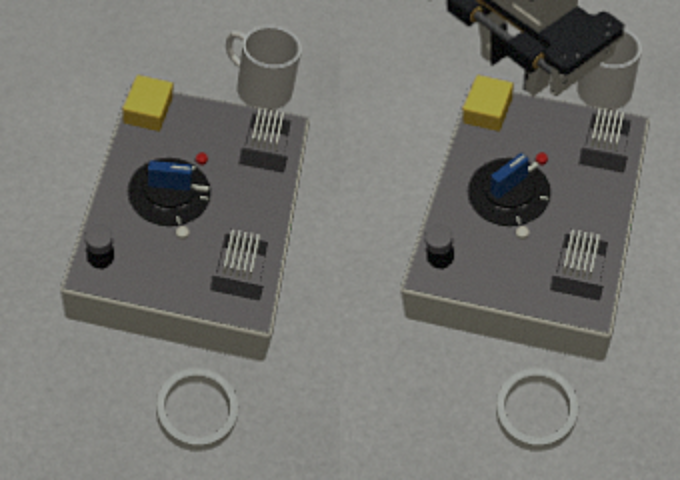

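Before and after in the scene view: the pointer is now at the red button, the bar's height is unchanged (centroid row 187.5, then 188.1), and the surroundings have not moved. Handing in.

```bash
python3 -c "
from plant import ctrl
print(ctrl.close_job())"
```

```text
the job is handed in; nothing more can be done
None
```

The knob now sits home in the detent hole at the red button, and the job is handed in, about 12 s into the 51 s allowed. The hand-in gives no verdict.

**What I did:** I gripped the blue bar and lifted the knob about 11 mm. I turned it to roughly 15° short of the red button and lowered it until it rested lightly on the land. I then turned it on in 0.01 rad steps until the force jumped back to the full spring pull, from 2.8 to 10.2 N, about 6° short of the red button's direction. From there I lowered it to about 1 mm of lift with no torque on it, released it and rose clear.

**Last checks:**
- **Pointer:** the tip is about 15 mm from the centre of the red button, against the 25 mm allowed.
- **Height:** the bar's position in the scene view matches the start (centroid row 187.5, then 188.1), and the skirt sits in the dial as it did before, so the knob is home.
- **Surroundings:** the slide box, film can and tape roll look unmoved in the before-and-after view. The gripper partly hides the mug there, but what shows of it has not moved.
- **Robot:** it touches nothing, and the tool is about 16 cm above the grasp.

**Checks that failed or disagreed:**
- My first grasp closed 1–2 mm off centre and gave about 8.5 N sideways. I moved the arm to take this out before lifting.
- The two-view heights for the bar differed (0.118 and 0.145 m), so I used the stated 0.135 m for its top. Its length in the wrist picture agreed with that (49 mm against 50 mm).
- The top-camera comparison at the end was of no use, because the arm hid or shaded most of the view.

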